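# Free the pawl of a rack jack and lower its load

### The arm

A 6-joint arm with a two-finger parallel gripper is mounted at the origin on a cart in front of the work surface, level with it; the furniture and walls round the work are solid. World frame = base frame: x ahead of the robot, y to its left, z up, the work surface at z = 0. Lengths are in m, angles in rad, forces in N, time in s.
With the tool pointing down it reaches from about 0.375 to 0.975 m from the base axis. Payload 3.8 kg.
Tool frame: the origin (TCP) lies on the centre line of the jaws, within the pads' length; the fingertips stand 22 mm ahead of it and the grasp point (between the pads) lies 3 mm ahead of it; z points along the fingers, y is the line along which they close (so a half turn about z gives the same grasp; the last joint's range is limited). The gripper opens to 85 mm and grips with 20 to 120 N. Pads are 22 mm wide; open, the fingers measure 114 mm over their backs; the gripper's body (76 mm by 85 mm) begins 54 mm behind the grasp point. The pads swing forward as they close: fully open they stand 13 mm farther back than shut.
Start: joints at [-1.23, 0.264, 1.604, -0, 1.274, -0.037], TCP at [0.249, -0.627, 0.253] pointing down, gripper open.
Joint ranges: [-2.63, 2.63], [-0.94, 2.18], [0.31, 2.57], [-1.31, 4.45], [0, 2.66], [-2.55, 2.55]. Speed limits (rad/s): [2.57, 2.57, 3.14, 3.14, 3.14, 3.14].

### API

Orientations are given as [roll, pitch, yaw] about the fixed x, y, z axes, in that order (R = Rz(yaw) Ry(pitch) Rx(roll)).
In Python, from station import * gives the robot as it stands. The module is installed in compiled form; this text tells all that it offers. Calls block until the motion is done:
- reach(position, orientation): joint-space move of the TCP to a pose.
- servo_line(position, ori=None, speed=0.15): straight line of the TCP; ori=None keeps the orientation; speed is the mean speed in m/s.
- move_joints(angles): joint-space move.
- set_gripper(opening, grasp_force=None): opening from 0.0 (shut) to 1.0 (fully open); grasp_force is the grip in N (None keeps the last); returns when the fingers have stopped.
- hold(seconds).
- ik(position, orientation): joint angles nearest the present ones, or None.
- get_state(): the state.
- snapshot(name): name is "side" or "top" or "wrist"; returns the picture (400x640x3 uint8, red, green, blue); there is no depth.
- calibration(name): a dict with "camera_matrix" (3x3 intrinsics, pixels), "dist" ([k1, k2, p1, p2, k3] as OpenCV has them; the pictures are not rectified), "position" and "attitude" of the camera in the world. Camera axes: x right, y up, looking along -z (the intrinsics and any distortion apply to the point x, -y, -z); pixel columns grow to the right and rows downward; lengths in m; the calibration is good to about 2 mm. A picture is of the moment at which its call begins: read the wrist's pose just before it. calibration takes no time and is no camera call; for the wrist camera it gives the pose at the moment of the call.
A pose or a line that the arm cannot do raises Unreachable and nothing moves.
- job_done(): hands the job in; it is judged then, once.
The state is a dict: "time": time; "joint_pos": joint angles; "dq": joint speeds; "joint_efforts": joint torques, N m; "ee_pos": TCP position; "ee_rot": TCP orientation; "contact_force": force on the tool from outside, world axes, zero at the start; "wrist_torque": the same for the moment, N m; "opening": opening from 0.0 (shut) to 1.0 (fully open); "grip_force": force on a finger pad.
Only numpy, scipy, OpenCV 4.12 (cv2) and the standard library are available. Lean on these libraries where they do the work, as an engineer would, in place of code of your own. Each camera call takes 0.05 s, during which the arm holds its last target. There are 200 camera calls.

### The job

The small rack jack on the bench holds a wooden block up on its pawl. Take the screwdriver by its handle, feel its shaft through the slot of the guard plate, under the pawl, and gently flick the pawl over until it lies on its back stop, touching the pawl only with the screwdriver and not ramming the shaft against the jack. Then, without hard pressing or letting it drop, push the block down by hand until its rack bar sits fully on the stop screw, leaving the screwdriver lying on the bench and the other tools undisturbed.

Things in the scene. Friction and masses are not known exactly. Their poses are not given: they have to be found in the camera images.
- jack: Grey rack jack fixed to the bench. Origin on the bench; x away from its open front, y to the pawl's side (left from the front), z up. Base plate x -70..70, y -170..140, 14 mm thick; back plate's face at x = 18 mm, y -30..125, top z = 190. Rack bar y -24..0, teeth to 9, x -9..9, top z = 198 raised. Load platform at -y. Post of the guard plate: y 80..94, x -35..-25, top z = 156.
- pawl (a joint): Angle (rad) of the pawl, a flat steel strut 75 mm long, 10 mm thick, x -9..9 mm, leaning 45 degrees from its pivot up to the rack, its end (4 mm radius) under a tooth, so the load cannot go down. 0 = engaged; grows as the end swings up and over to +y; upright at 0.79; from about 1.0 it falls by its weight to 1.75, on its back stop, and stays. Pushing its underside to +y with 1 to 2 N swings it.
- pawl_pivot (a point): Middle of the pawl's pivot (boss of 9 mm radius), on the jack at x = 0, y = 60, z = 72 mm, with the jack's axes; the hinge axis is along x.
- pawl_tip (a point): Centre of the pawl's rounded end, 75 mm from the pivot; moves with the pawl.
- gap (a point): Middle of the gap between rack teeth (y < 9 mm) and pawl, at x = 0, y = 15, z = 96 mm of the jack. A guard plate (x -25..-20, y -8..94, z +-27 mm about its slot) covers it; the way in is its level slot, y 0..74 mm, 11 mm high. The plate is clamped by hand: slot centre at z = 88 to 104 mm, NOT tracked: find it by feel. Below the gap a ledge, top z = 82. Pawl from x = -9, back plate x = 18.
- carriage (a joint): Travel (m) downwards of rack bar, platform and wooden block together (0.4 kg, varies). 0 = a tooth rests on the engaged pawl; starts at up to 4 mm above that (negative). A friction brake of about 8 N holds it at any height: with the pawl out it does not sink by itself but takes 2 to 6 N to push down, until the rack bar meets the stop screw after 39 to 51 mm.
- load_top (a point): Centre of the flat top of the wooden block (90 x 121 x 71 mm, long side along the jack's y) fixed on the platform; at x = 0, y = -94, z = 179 mm of the jack when joint carriage reads 0. The place to push down.
- rack_foot (a point): Centre of the flat lower end of the rack bar, at x = 0, y = -12, z = 78 mm of the jack when joint carriage reads 0. It comes down on the stop screw in the base, whose head (17 mm wide) is screwed to any height from 27 to 39 mm above the bench and NOT tracked: feel for it.
- screwdriver: Screwdriver 236 mm long lying on the bench: red handle about 32 mm across from y = 18 to 118 mm, steel shaft of 6 mm diameter from there to the tip at y = -118 mm. Origin under the middle of its length; -y points to the tip. 0.09 kg, balanced near y = 60 mm. It rests on its handle, the shaft about level, tip axis about 8 mm above the bench; gripping may tilt it a little.
- driver_tip (a point): Centre of the screwdriver's tip, 118 mm from its origin; about 8 mm above the bench as it lies.
- pliers: Red-handled pliers, 58 x 222 x 16 mm, lying in front of the jack; a bystander. Origin at its underside.
- tape_measure: Yellow tape measure, 37 x 118 x 64 mm, behind the jack; a bystander. Origin at its underside.
- spanner: Steel spanner, 37 x 225 x 11 mm, lying behind the jack; a bystander. Origin at its underside.

How it is judged:
By the outcome, as a careful person would: the job done as asked, in the order asked, and still so for the second after the job is handed in, with the robot touching nothing.
It also fails if it takes over 72 s, if anything falls off the work surface, if the arm or the gripper's body presses on something with over 40 N, if the wrist force passes 120 N, or if a joint passes its speed limit or range.

## Working session

There is one attempt and no reset: what is moved stays moved. The work goes in short steps, each a Python script; the robot and the scene stay as the last script left them, time stands still between calls to the robot, and variables do not carry over. Pictures are saved under pics/ and viewed, at most 10 in all, crops included, and the job is handed in when it is done.

```bash
mkdir -p pics; python3 - <<'E'
from station import *
import cv2
for n in ("top","side"):
    im=snapshot(n); cv2.imwrite(f"pics/{n}0.png",im[:,:,::-1]); c=calibration(n)
    print(n,{k:(v.tolist() if hasattr(v,'tolist') else v) for k,v in c.items()})
s=get_state(); print(s)
E
```

```text
top {'camera_matrix': [[463.74208052389207, 0.0, 322.17893714727893], [0.0, 463.74208052389207, 201.99471516241445], [0.0, 0.0, 1.0]], 'dist': [-0.10561376901073487, 0.0, 0.0, 0.0, 0.0], 'position': [0.32413910961394987, 0.1397890956780331, 1.3138142116433804], 'attitude': [0.2154407409586807, 0.006096873266388636, -1.6643621471356322]}
side {'camera_matrix': [[414.5449888819543, 0.0, 318.5401855189025], [0.0, 414.5449888819543, 202.03562889948222], [0.0, 0.0, 1.0]], 'dist': [-0.0814253165517511, 0.0, 0.0, 0.0, 0.0], 'position': [0.4606495435584957, -0.557529600698796, 0.771563507063508], 'attitude': [0.8204448672734266, -0.012671320094196581, -0.1939546781051978]}
{'time': 0.1, 'joint_pos': array([-1.22993381e+00,  2.64728103e-01,  1.60526014e+00, -1.18752629e-05,
        1.27370145e+00, -3.69474413e-02]), 'dq': array([-0.00121956, -0.00064072, -0.0019115 , -0.00123759, -0.00080592,
       -0.00011769]), 'joint_efforts': array([ 2.24060141e-04, -5.16708112e+01, -3.68589342e+01,  4.88470448e-06,
        6.30678929e-03, -1.31876308e-05]), 'ee_pos': array([ 0.24875349, -0.62681873,  0.25204033]), 'ee_rot': array([-3.13949662e+00, -6.61229292e-05,  3.77813375e-01]), 'contact_force': array([-0.26160426,  0.71196358, -0.86495367]), 'wrist_torque': array([-0.009509  , -0.03471177, -0.03024786]), 'grip_force': 0.0, 'opening': 0.996685669877123}
```

View pics/top0.png

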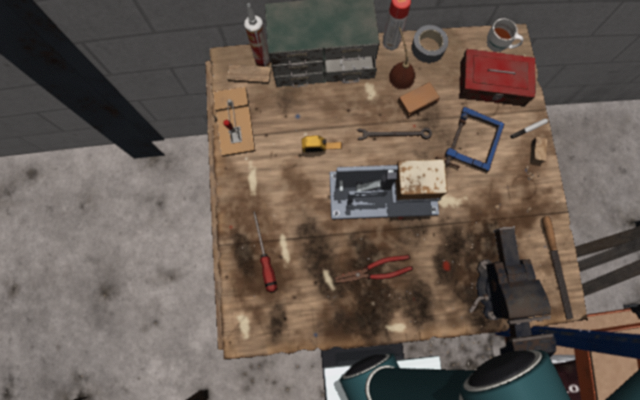

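View pics/side0.png

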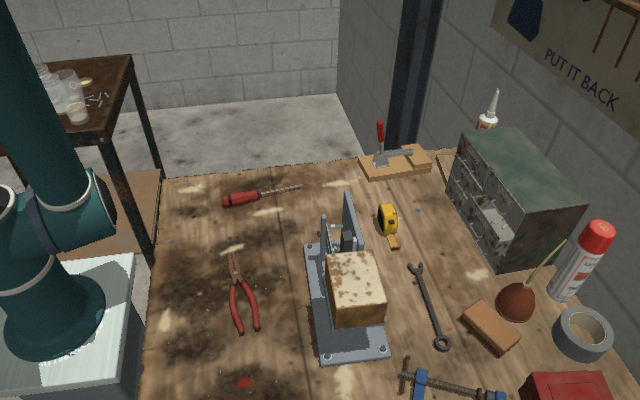

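The top view shows the screwdriver with its tip near (255,216) and handle end near (271,290), the jack base spanning about (331..440, 166..218), and the block at (422,178). I'll enlarge these areas.

```bash
python3 - <<'E'
import cv2,numpy as np
t=cv2.imread("pics/top0.png"); 
a=cv2.resize(t[155:230,322:452],None,fx=6,fy=6,interpolation=cv2.INTER_CUBIC)
cv2.imwrite("pics/c1.png",a)
b=cv2.resize(t[205:300,240:290],None,fx=6,fy=6,interpolation=cv2.INTER_CUBIC)
s=cv2.imread("pics/side0.png")
c=cv2.resize(s[180:210,215:310],None,fx=5,fy=5,interpolation=cv2.INTER_CUBIC)
o=np.zeros((570,790,3),np.uint8);o[:570,:300]=b;o[:150,310:785]=c
cv2.imwrite("pics/c2.png",o)
E
```

```text
(no output)
```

View pics/c1.png

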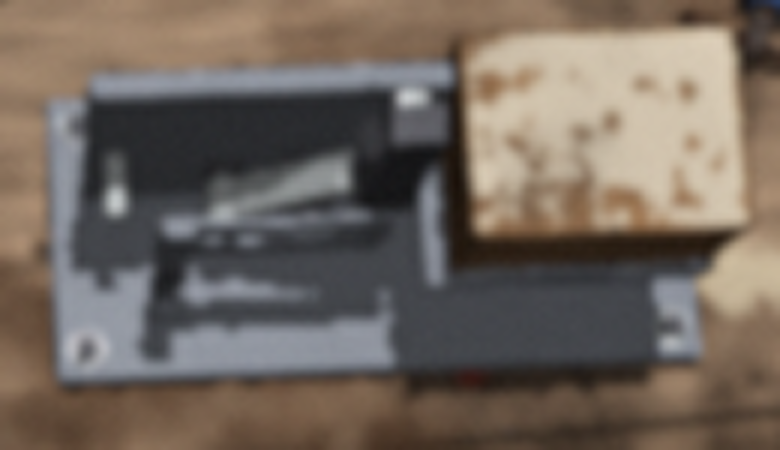

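View pics/c2.png

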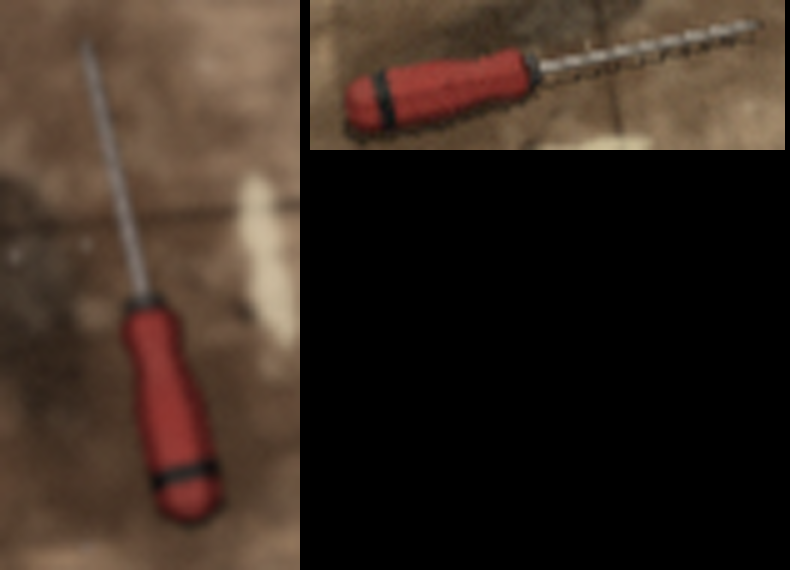

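c1 shows the jack: base corners at (50,100), (60,376) and (698,356), block-top corners at (465,35), (735,28), (748,228) and (478,238). c2 shows the screwdriver tip at (87,42) and handle end at (190,520). I'll fit both poses to these points.

```bash
cat > h.py <<'E'
from station import *
import numpy as np, cv2
from scipy.optimize import least_squares
from scipy.spatial.transform import Rotation as R
def proj(c,P):
    A=R.from_euler('xyz',c['attitude']).as_matrix()
    p=(np.atleast_2d(P)-np.array(c['position']))@A
    p=p*[1,-1,-1]
    return cv2.projectPoints(p,np.zeros(3),np.zeros(3),np.array(c['camera_matrix']),np.array(c['dist']))[0][:,0]
def unproj(c,uv,z):
    A=R.from_euler('xyz',c['attitude']).as_matrix()
    n=cv2.undistortPoints(np.array(uv,float).reshape(-1,1,2),np.array(c['camera_matrix']),np.array(c['dist']))[:,0]
    d=np.c_[n[:,0],-n[:,1],-np.ones(len(n))]@A.T
    o=np.array(c['position']); return o+d*((np.asarray(z)-o[2])/d[:,2])[:,None]
E
python3 - <<'E'
from h import *
ct,cs=calibration("top"),calibration("side")
f=lambda a,ox,oy,s:(np.array(a,float)+.5)/s-.5+[ox,oy]
jp=np.array([[70,140,14],[-70,140,14],[-70,-170,14],[45,-33.5,179],[45,-154.5,179],[-45,-154.5,179],[-45,-33.5,179]])/1e3
uv=f([[50,100],[60,376],[698,356],[465,35],[735,28],[748,228],[478,238]],322,155,6)
def W(q,P):
    c,s=np.cos(q[2]),np.sin(q[2]); P=P.copy(); P[3:,2]+=q[3]
    return np.c_[q[0]+c*P[:,0]-s*P[:,1],q[1]+s*P[:,0]+c*P[:,1],P[:,2]]
r=least_squares(lambda q:np.r_[(proj(ct,W(q,jp))-uv).ravel(),(q[3]-.002)/.002],[.5,0,0,.002])
print("jack",r.x,np.round(r.fun,1))
# side check : rough base corners
print("side pred", proj(cs,W(r.x,jp)).round(1).tolist())
t=f([[87,42],[143,297],[190,520]],240,205,6)
print("sd top",unproj(ct,t,[.008,.012,.016]).round(4).tolist())
t=np.array([(757-310)/5+215,22/5+180]),np.array([(538-310)/5+215,68/5+180]),np.array([(349-310)/5+215,110/5+180])
print("sd side",unproj(cs,np.array(t),[.008,.012,.016]).round(4).tolist())
E
```

```text
jack [ 0.62033391 -0.04370304 -0.06531827  0.00125355] [-0.5 -0.6 -0.6  0.6  1.   0.7 -1.1 -0.5  0.6 -0.5  1.5  0.2 -0.9 -0.1
 -0.4]
side pred [[359.0, 238.5], [302.3, 243.5], [318.8, 365.3], [371.4, 248.7], [387.1, 303.4], [333.9, 309.2], [323.9, 253.1]]
sd top [[0.5998, 0.3188, 0.008], [0.4747, 0.2998, 0.012], [0.3695, 0.2849, 0.016]]
sd side [[0.6028, 0.3233, 0.008], [0.4772, 0.302, 0.012], [0.3744, 0.282, 0.016]]
```

```bash
cat >> h.py <<'E'
PI=np.pi
J=np.array([0.6203,-0.0437]); JY=-0.0653
def jw(x,y): # jack mm -> world xy
    c,s=np.cos(JY),np.sin(JY); return J+np.array([c*x-s*y,s*x+c*y])/1e3
def st(tag=""):
    s=get_state(); print(tag,"t%.2f"%s['time'],"p",s['ee_pos'].round(4),"r",s['ee_rot'].round(3),"F",s['contact_force'].round(2),"T",s['wrist_torque'].round(3),"o%.3f g%.1f"%(s['opening'],s['grip_force'])); return s
E
python3 - <<'E'
from h import *
tip=np.array([.601,.321]);butt=np.array([.372,.2835]);u=(tip-butt)/np.linalg.norm(tip-butt);yaw=np.arctan2(u[1],u[0])
g=tip-.177*u; print(g,yaw)
reach([*g,.28],[PI,0,yaw]); st()
reach([*g,.10],[PI,0,yaw]); st()
servo_line([*g,.027],speed=.12); st()
set_gripper(0.0,60); st("grip")
servo_line([*g,.13],speed=.15); st("up")
im=snapshot("top"); cv2.imwrite("pics/t1.png",im[:,:,::-1])
w=snapshot("wrist"); cv2.imwrite("pics/w1.png",w[:,:,::-1])
s=snapshot("side")
o=np.zeros((570,790,3),np.uint8);o[:400,:500]=cv2.resize(im[205:305,220:345],None,fx=4,fy=4)[:,:,::-1];
o[400:560,:240]=cv2.resize(w,(240,160))[:,:,::-1]; o[400:560,250:650]=cv2.resize(s[150:230,190:390],None,fx=2,fy=2)[:,:,::-1]
cv2.imwrite("pics/m1.png",o)
E
```

```text
[0.42632652 0.29239626] 0.16231482031768554
 t3.38 p [0.4267 0.292  0.28  ] r [ 3.141 -0.     0.161] F [-0.38 -0.52  0.03] T [-0.024  0.061 -0.033] o1.000 g0.0
 t4.12 p [0.4275 0.2929 0.101 ] r [-3.141e+00 -2.000e-03  1.620e-01] F [0.01 0.06 1.08] T [ 0.021 -0.005  0.006] o1.004 g0.0
 t4.88 p [0.4272 0.293  0.0279] r [-3.141e+00 -2.000e-03  1.620e-01] F [ 0.39 -0.28  0.28] T [-0.004 -0.015 -0.05 ] o0.998 g0.0
grip t5.44 p [0.4268 0.2927 0.0278] r [-3.141e+00 -1.000e-03  1.620e-01] F [-0.48 -0.67  4.62] T [-0.149  0.233  0.002] o0.344 g59.2
up t6.28 p [0.4255 0.2919 0.1289] r [3.141e+00 2.000e-03 1.620e-01] F [ 0.02  0.11 -0.6 ] T [-0.007  0.003  0.031] o0.347 g59.2
```

View pics/m1.png

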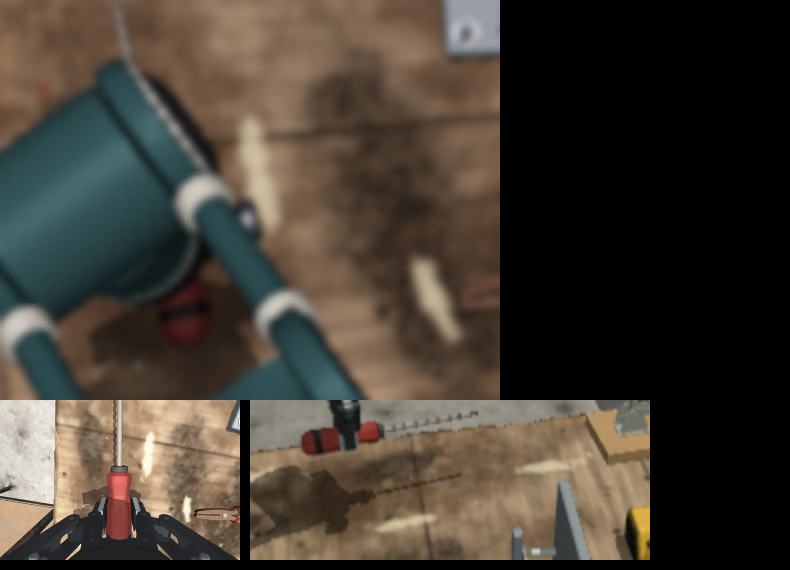

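The driver is gripped by its handle (opening 0.35) and lies straight in the wrist view; the tip is at side pixel (303.5,156.5). Next I raise it and bring it to a standoff in front of the slot.

```bash
python3 - <<'E'
from h import *
cs=calibration("side")
u=np.array([np.cos(.162),np.sin(.162)]);t=np.array([.4255,.2919])+.177*u
for z in (.10,.11,.12,.13): print(z,proj(cs,[*t,z])[0].round(1))
d=.177
def tcp(x,y): return jw(x,y)-d*np.array([np.cos(JY),np.sin(JY)])
g=tcp(-48,17); print(g)
p=get_state()['ee_pos']; servo_line([*p[:2],.23],speed=.25)
reach([*g,.23],[PI,0,JY]); st()
servo_line([*g,.116],speed=.2); st()
im=snapshot("top"); sd=snapshot("side"); w=snapshot("wrist")
for n,i in (("top2",im),("side2",sd),("wrist2",w)): cv2.imwrite(f"pics/{n}.png",i[:,:,::-1])
o=np.zeros((590,800,3),np.uint8)
o[:300,:400]=cv2.resize(im[155:230,322:422],None,fx=4,fy=4,interpolation=2)[:,:,::-1]
o[:590,405:800]=cv2.resize(sd[180:298,290:369],None,fx=5,fy=5,interpolation=2)[:,:,::-1]
o[310:560,:400]=cv2.resize(w,(400,250))[:,:,::-1]
cv2.imwrite("pics/m2.png",o)
E
```

```text
0.1 [303.3 159.1]
0.11 [303.2 156. ]
0.12 [303.2 153. ]
0.13 [303.1 149.9]
[ 0.39688885 -0.01205417]
 t8.14 p [ 0.3969 -0.0115  0.2295] r [-3.141e+00  1.000e-03 -6.500e-02] F [ 1.18  0.72 -0.18] T [-0.022 -0.023  0.034] o0.344 g59.3
 t8.86 p [ 0.3977 -0.0116  0.1166] r [-3.142e+00 -1.000e-03 -6.400e-02] F [ 0.76 -0.63 -0.12] T [ 0.031 -0.022  0.032] o0.348 g59.3
```

View pics/m2.png

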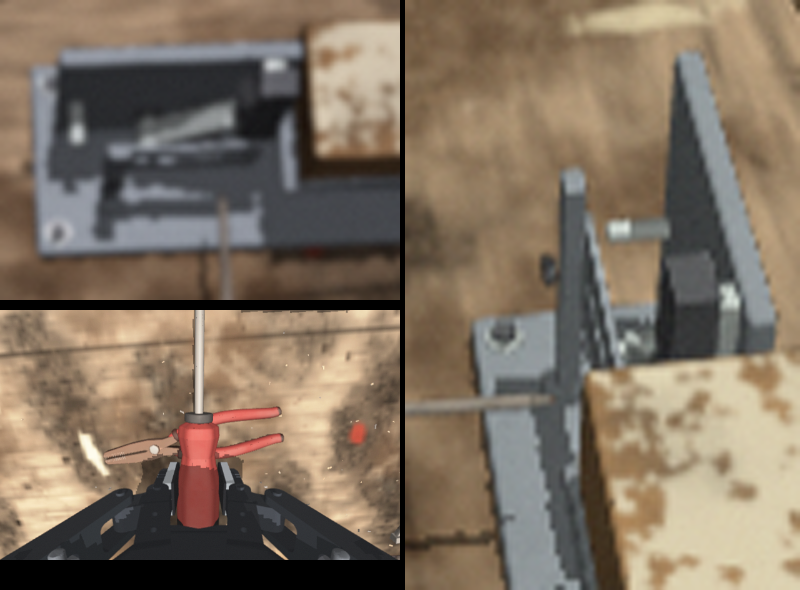

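The tip is at top-crop (221,200) and side-crop (550,399), about 20 mm in front of the guard plate. I'll triangulate it and check the jack fit against the post and back plate.

```bash
python3 - <<'E'
from h import *
ct,cs=calibration("top"),calibration("side")
a=np.array([376.9,204.6]);b=np.array([318.6,259.4])
r=least_squares(lambda p:np.r_[proj(ct,p)[0]-a,proj(cs,p)[0]-b],[.57,-.02,.1]); print(r.x,r.fun.round(2))
print("TCP pred",np.array([.3977,-.0116])+.177*np.array([np.cos(.064),-np.sin(.064)]))
c,s=np.cos(JY),np.sin(JY); print("tip in jack", (r.x[:2]-J)@np.array([[c,-s],[s,c]])*1e3)
T=lambda q:((q-[322,155])*4).round(0); S=lambda q:((q-[290,180])*5+[405,0]).round(0)
for n,p in dict(postTL=(-35,94,156),postBL=(-25,94,156),postFR=(-35,80,156),postBR=(-25,80,156),bpL=(18,125,190),bpR=(18,-30,190),rack1=(-9,-24,199),rack2=(-9,0,199),rack3=(9,0,199),slotlow=(-25,0,96),plR_top=(-25,-8,123),tipnow=(-48,17,96),baseFL=(-70,140,14)).items():
    P=[*jw(*p[:2]),p[2]/1e3]; print(n,T(proj(ct,P)[0]),S(proj(cs,P)[0]))
E
```

```text
[ 0.57229121 -0.02296333  0.09906051] [-0.19 -1.38 -1.03  0.31]
TCP pred [ 0.57433763 -0.02292027]
tip in jack [-49.25961364  17.55972573]
postTL [108. 156.] [555. 169.]
postBL [108. 141.] [578. 167.]
postFR [130. 155.] [559. 193.]
postBR [130. 140.] [583. 191.]
bpL [59. 63.] [670.  51.]
bpR [304.  56.] [741. 326.]
rack1 [299.  94.] [668. 304.]
rack2 [261.  95.] [658. 257.]
rack3 [259.  67.] [704. 252.]
slotlow [242. 158.] [607. 431.]
plR_top [259. 148.] [612. 405.]
tipnow [219. 192.] [546. 404.]
baseFL [ 36. 252.] [466. 318.]
```

```bash
cat >> h.py <<'E'
D=.177; ZO=.0175
def go(x,y,z,speed=.08):  # tip in jack mm
    g=jw(x,y)-D*np.array([np.cos(JY),np.sin(JY)]); servo_line([*g,z/1e3+ZO],[PI,0,JY],speed=speed)
def F(n=1):
    f=[]
    for _ in range(n):
        s=get_state(); f.append(np.r_[s['contact_force'],s['wrist_torque']])
        if n>1: hold(.02)
    f=np.mean(f,0); c,s_=np.cos(JY),np.sin(JY)
    return np.array([c*f[0]+s_*f[1],-s_*f[0]+c*f[1],f[2],f[3],f[4],f[5]])
E
python3 - <<'E'
from h import *
b=F(5);print("base",b.round(2))
y=16
for z in (96,100,92,104,88):
    go(-36,y,z,.1); hit=False; t0=get_state()['time']
    b=F(3)
    for x in np.arange(-33,-13,1.5):
        go(x,y,z,.04); f=F()-b
        if f[0]<-3.0: hit=True;break
    print(z,"x",x,"hit",hit,f.round(2),"dt",get_state()['time']-t0)
    if not hit: break
    go(-36,y,z,.1)
st()
E
```

```text
base [-0.14 -0.1  -0.63  0.01  0.   -0.02]
96 x -24.0 hit True [-3.98  0.78  0.02  0.05  0.75  0.01] dt 1.8000000000000007
100 x -13.5 hit False [ 0.15  0.76  0.73 -0.02 -0.01 -0.05] dt 3.5500000000000007
 t15.23 p [ 0.4313 -0.0153  0.1175] r [ 3.142  0.    -0.065] F [-0.15  0.91 -0.58] T [-0.038 -0.009 -0.046] o0.346 g59.3
```

The slot was found at tip height of about 100 mm (96 touched the plate lightly, 100 passed). Now I'll insert further and swing the pawl.

```bash
python3 - <<'E'
from h import *
import sys
z=100;y=16; b=F(5)
for x in np.arange(-11.5,5.1,2):
    go(x,y,z,.04); f=F()-b
    if np.abs(f[:3]).max()>3: print("contact",x,f.round(2)); go(x-4,y,z,.05); sys.exit()
print("in",x,f.round(2)); b=F(3)
log=[]
for y in np.arange(18,66.1,2):
    go(x,y,z,.05); f=F()-b; log.append((int(y),*f[:3].round(1),f[5].round(2)))
    if np.linalg.norm(f[:3])>7: print("STOP"); break
for l in log: print(*l)
hold(.4)
st()
im=snapshot("top"); sd=snapshot("side")
o=np.zeros((590,800,3),np.uint8)
o[:300,:400]=cv2.resize(im[155:230,322:422],None,fx=4,fy=4,interpolation=2)[:,:,::-1]
o[:590,405:800]=cv2.resize(sd[180:298,290:369],None,fx=5,fy=5,interpolation=2)[:,:,::-1]
cv2.imwrite("pics/m3.png",o)
E
```

```text
in 4.5 [ 0.3   0.42 -0.98  0.03  0.01  0.03]
18 -0.6 -0.5 0.5 -0.02
20 -0.1 0.5 0.9 -0.03
22 -1.0 -0.4 -0.2 0.01
24 -0.6 -0.2 -0.5 0.05
26 0.4 -0.7 0.7 -0.15
28 0.5 -1.6 0.1 -0.11
30 -0.4 0.4 0.1 -0.17
32 -0.5 -1.0 1.0 -0.14
34 -0.3 -0.8 -0.0 -0.09
36 -0.9 -0.7 0.5 -0.04
38 0.2 -0.6 0.3 -0.11
40 -0.4 -0.4 0.3 -0.02
42 -0.2 -1.0 -0.7 -0.08
44 -0.7 -0.6 0.1 -0.07
46 -0.4 -0.2 1.4 -0.0
48 0.3 -0.5 0.5 0.0
50 0.5 -0.5 -0.6 0.01
52 -0.3 -0.7 0.1 -0.0
54 -0.4 -1.0 0.3 -0.01
56 0.0 -1.0 -0.6 0.04
58 0.1 -0.5 0.3 0.06
60 -0.1 -0.1 0.8 0.02
62 -0.1 -0.7 -0.4 -0.03
64 -0.4 0.5 -0.5 -0.01
66 -0.1 -0.7 0.3 0.0
 t24.27 p [0.4525 0.0334 0.1175] r [-3.142 -0.    -0.065] F [ 0.43 -0.52 -0.65] T [ 0.011 -0.01   0.013] o0.348 g59.3
```

View pics/m3.png

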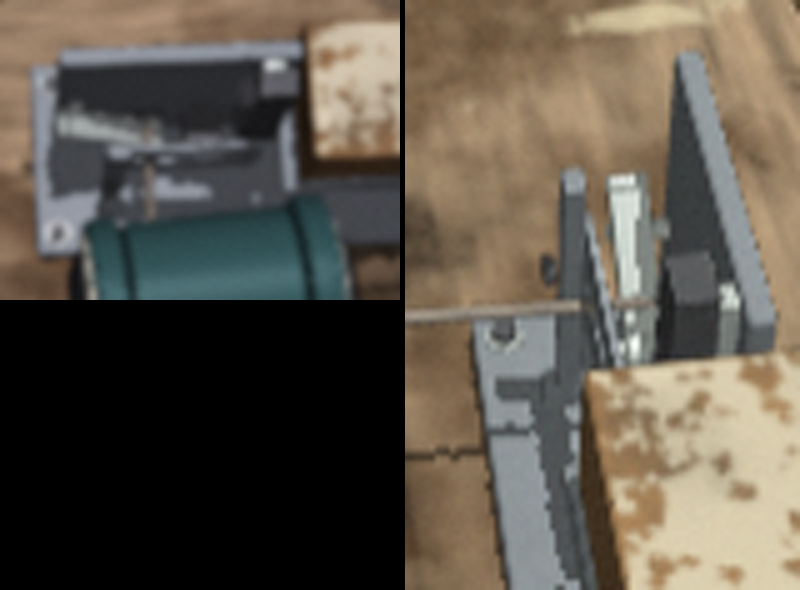

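The pawl has swung over: its end is now at top-crop (65,125), i.e. y≈121 mm, on the back stop. I'll withdraw and lay the driver down where it was.

```bash
python3 - <<'E'
from h import *
go(4.5,62,100,.08); go(-48,62,100,.08); st("out")
p=get_state()['ee_pos']; servo_line([*p[:2],.2],speed=.25)
g=[.4263,.2924]; reach([*g,.12],[PI,0,.1623]); 
servo_line([*g,.040],speed=.12); b=F(3)
for z in (.036,.033,.030,.028):
    servo_line([*g,z],speed=.05); f=F()-b
    if f[2]>3: break
print(z,f.round(2))
set_gripper(1.0); st("open")
servo_line([*g,.12],speed=.2)
L=jw(0,-94); reach([*g,.25],[PI,0,.1623]); set_gripper(0.0,20)
reach([*L,.25],[PI,0,JY]); st("over")
im=snapshot("top"); sd=snapshot("side")
o=np.zeros((590,800,3),np.uint8)
o[:300,:400]=cv2.resize(im[155:305,222:422],None,fx=2,fy=2,interpolation=2)[:,:,::-1]
o[:500,405:800]=cv2.resize(sd[150:350,215:373],None,fx=2.5,fy=2.5,interpolation=2)[:,:,::-1]
cv2.imwrite("pics/m4.png",o)
E
```

```text
out t25.43 p [0.4003 0.0329 0.1179] r [-3.142e+00 -1.000e-03 -6.500e-02] F [ 0.09  0.22 -0.45] T [-0.017  0.003 -0.033] o0.343 g59.3
0.028 [ 0.05 -0.45  0.12  0.01  0.05  0.  ]
open t29.42 p [0.4263 0.2924 0.028 ] r [-3.142 -0.     0.162] F [0.22 0.21 0.16] T [ 0.009 -0.022 -0.046] o0.997 g0.0
over t33.09 p [ 0.6142 -0.1363  0.2501] r [-3.141  0.    -0.064] F [ 0.72  0.75 -0.64] T [ 0.042  0.001 -0.015] o0.005 g0.0
```

View pics/m4.png

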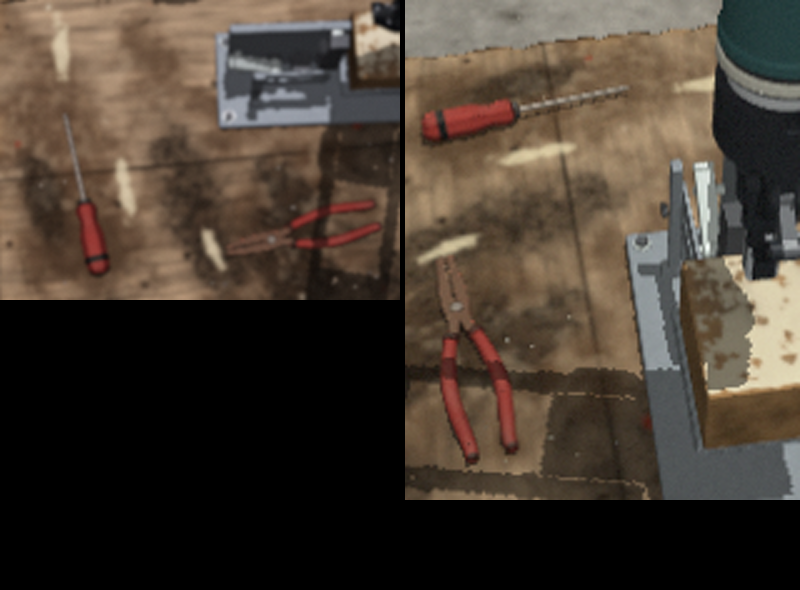

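The driver lies on the bench, the pawl rests back, and the pliers look unmoved. Now I push the block down with the shut fingers.

```bash
python3 - <<'E'
from h import *
L=jw(0,-94)
servo_line([*L,.210],speed=.15); b=F(6); log=[]; zt=.210; c=None
while zt>.142:
    fine = c is None or (c-zt)>.034
    zt-= .001 if fine else .002
    servo_line([*L,zt],speed=.02 if fine else .03); s=get_state(); f=F()[2]-b[2]
    log.append((round(zt*1e3,1),round(s['ee_pos'][2]*1e3,1),round(f,1)))
    if c is None and f>2.2: c=zt
    if f>9:
        f=F(4)[2]-b[2]; log.append(("chk",f.round(1)))
        if f>9: break
print(c,log[::1]); st()
E
```

```text
0.19999999999999998 [(209.0, np.float64(209.9), np.float64(-0.1)), (208.0, np.float64(208.0), np.float64(0.3)), (207.0, np.float64(206.9), np.float64(-0.2)), (206.0, np.float64(205.9), np.float64(0.2)), (205.0, np.float64(204.9), np.float64(1.0)), (204.0, np.float64(203.9), np.float64(0.2)), (203.0, np.float64(202.9), np.float64(0.3)), (202.0, np.float64(201.9), np.float64(-1.4)), (201.0, np.float64(201.1), np.float64(0.7)), (200.0, np.float64(200.4), np.float64(4.3)), (198.0, np.float64(198.0), np.float64(3.2)), (196.0, np.float64(195.8), np.float64(1.8)), (194.0, np.float64(193.7), np.float64(1.5)), (192.0, np.float64(191.8), np.float64(1.5)), (190.0, np.float64(189.8), np.float64(2.7)), (188.0, np.float64(187.8), np.float64(1.3)), (186.0, np.float64(185.7), np.float64(2.9)), (184.0, np.float64(183.7), np.float64(2.1)), (182.0, np.float64(181.8), np.float64(2.1)), (180.0, np.float64(179.7), np.float64(2.0)), (178.0, np.float64(177.7), np.float64(1.6)), (176.0, np.float64(175.7), np.float64(2.4)), (174.0, np.float64(173.7), np.float64(2.5)), (172.0, np.float64(171.7), np.float64(1.4
[... 306 characters left out ...]
oat64(1.9)), (161.0, np.float64(160.9), np.float64(2.5)), (160.0, np.float64(159.8), np.float64(2.1)), (159.0, np.float64(158.9), np.float64(2.3)), (158.0, np.float64(157.9), np.float64(3.4)), (157.0, np.float64(156.9), np.float64(2.3)), (156.0, np.float64(155.9), np.float64(2.5)), (155.0, np.float64(154.9), np.float64(2.7)), (154.0, np.float64(153.9), np.float64(2.4)), (153.0, np.float64(152.9), np.float64(2.4)), (152.0, np.float64(152.1), np.float64(4.3)), (151.0, np.float64(152.0), np.float64(7.9)), (150.0, np.float64(151.9), np.float64(11.7)), ('chk', np.float64(12.5))]
 t44.52 p [ 0.6142 -0.1375  0.152 ] r [ 3.141 -0.    -0.065] F [-5.68  0.64 11.85] T [ 0.132  0.923 -0.017] o0.003 g6.2
```

The block bottomed at 152 mm, a clear stiff stop at about 12 N and roughly 48 mm of travel, which is within the expected range. I'll back off and check.

```bash
python3 - <<'E'
from h import *
L=jw(0,-94)
servo_line([*L,.155],speed=.02); servo_line([*L,.26],speed=.15)
reach([.40,-.25,.30],[PI,0,JY]); hold(.3); st()
im=snapshot("top"); sd=snapshot("side")
o=np.zeros((590,800,3),np.uint8)
o[:400,:400]=cv2.resize(im[115:315,240:440],None,fx=2,fy=2,interpolation=2)[:,:,::-1]
o[:590,405:800]=cv2.resize(sd[170:370,255:389],(395,590),interpolation=2)[:,:,::-1]
cv2.imwrite("pics/m5.png",o)
E
```

```text
t47.04 p [ 0.4007 -0.2496  0.2996] r [-3.141e+00  1.000e-03 -6.400e-02] F [-0.44 -1.62  0.11] T [ 0.057  0.068 -0.014] o-0.001 g0.0
```

View pics/m5.png

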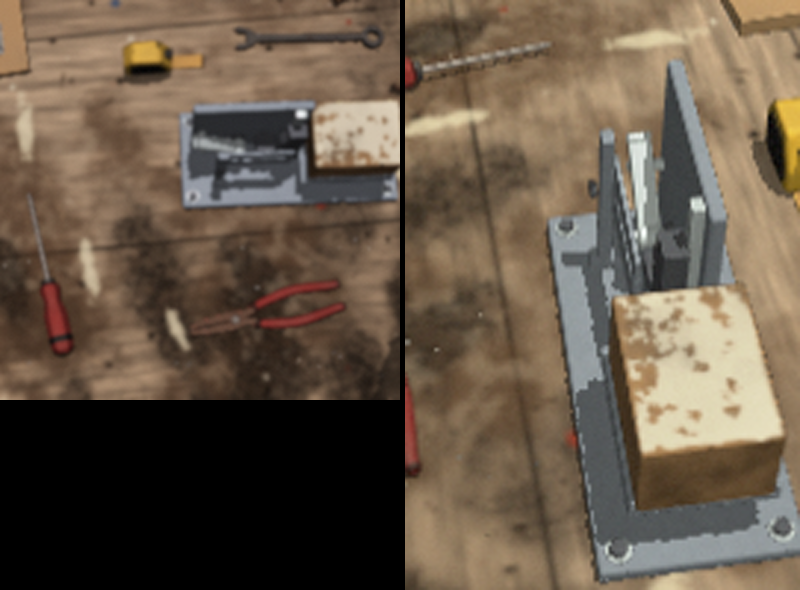

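The pictures show the block lowered, the pawl on its back stop at top-crop (200,143), the driver on the bench, and the bystanders where they were.

```bash
python3 -c "
from station import *
print(job_done())"
```

```text
the job is handed in; nothing more can be done
None
```

The job is handed in at about 47 s: the pawl lies on its back stop, the block is pushed down until the rack bar met the stop screw (about 48 mm of travel, 12 N peak), the screwdriver is back on the bench, and the other tools look undisturbed in the pictures.

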